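# Seat the fuse carrier and lock its keeper

### The arm

A 6-joint arm with a two-finger parallel gripper is mounted at the origin on the work surface. World frame = base frame: x ahead of the robot, y to its left, z up, the work surface at z = 0. Lengths are in m, angles in rad, forces in N, time in s.
With the tool pointing down it reaches from about 0.275 to 0.85 m from the base axis. Payload 19 kg.
Tool frame: the origin (TCP) lies on the centre line of the jaws, within the pads' length; the fingertips stand tip_extent ahead of it and the grasp point (between the pads) lies 8 mm behind it (tip_extent is the distance from the TCP to the fingertips, in m); z points along the fingers, y is the line along which they close (so a half turn about z gives the same grasp; the last joint's range is limited). The gripper opens to 85 mm and grips with 20 to 120 N. Pads are 22 mm wide; open, the fingers measure 114 mm over their backs; the gripper's body (76 mm by 85 mm) begins 54 mm behind the grasp point. The pads swing forward as they close: fully open they stand 13 mm farther back than shut.
Start: joints at [1.021, 0.15, 1.437, -0, 1.554, -0.134], TCP at [0.232, 0.526, 0.242] pointing down, gripper open.
Joint ranges: [-2.8, 2.8], [-0.68, 2.1], [0.12, 2.68], [-1.39, 4.53], [0.16, 2.79], [-2.81, 2.81]. Speed limits (rad/s): [1.89, 1.89, 2.22, 3.01, 3.01, 3.01].

### API

Orientations are given as a rotation vector (axis times angle).
In Python, from plant import state, capture, camera_params, finish_job, search_frame, silhouettes, spot_point, tip_extent gives the robot as it stands.
- The arm moves only by the shell command python3 -m pendant 'ROWS' [OPENING]. ROWS is JSON, a list of rows, each an object with "slide": the shift along the tool's x, y, z in m, a list of three; "twist": the turn, a rotation vector about the tool's x, y, z in degrees, a list of three. A call has 1 to 12 rows; each row shifts and turns the commanded pose from where the row before left it, along the tool's axes as they then stand; what a row does not reach is not made up. A row lasts 1/10 s, in which the tool goes at most 50 mm and 8.59 degrees, less where a joint would pass 70% of its speed; a pose out of reach is approached as far as the arm can. A call with a gripper value outside its range is refused whole. OPENING is the finger opening in m, from 0 to 0.0854, set as the call begins (- or left out, the last holds). The fingers move at their own pace and stop on an object; the grip force is fixed at half the most. Time passes only in rows, so rows that do not move let the fingers close. It gives the time, the measured TCP pose, the force, the opening and the grip force at its end, in the units of the state.
- state(): the state, without advancing time (a new reading comes with each control period).
- capture(name): name is "scene" or "side" or "wrist"; returns the picture (420x560x3 uint8, red, green, blue); there is no depth.
- camera_params(name): a dict with "vertical_fov" (degrees; the focal length in pixels is half the picture's height over the tangent of half this angle, whatever the lens; pixels are square), "cx", "cy" (the principal point, pixels), "camera_from_world" (4x4, takes a point from world to camera coordinates). Camera axes: x right, y up, looking along -z (the intrinsics and any distortion apply to the point x, -y, -z); pixel columns grow to the right and rows downward; lengths in m; the calibration is good to about 2 mm. A picture is of the moment at which its call begins: read the wrist's pose just before it. camera_params takes no time and is no camera call; for the wrist camera it gives the pose at the moment of the call.
- finish_job(): hands the job in; it is judged then, once.
Trained networks look in the newest picture that a camera, given by its name, has taken for a name from the list of things; names that differ only in an ending like _2 or _b are one class to them, and where a whole thing is asked for, a point or a joint stands for the part that bears it (a point fixed in the world has none). Each returns a list of dicts, best first, with "score" (0 to 1); they miss things now and then, are a little off and sometimes report something else, mostly with a low value. They report only what shows in the picture. A call takes as long as a camera call. They do not tell look-alikes from the thing itself.
- search_frame(camera, thing): "bbox" ([left, top, right, bottom] in pixels, round what is visible of it).
- silhouettes(camera, thing): "mask" (420x560 bool, what is visible of it) and "bbox" ([left, top, right, bottom] in pixels, round what is visible of it).
- spot_point(camera, thing): "at" ([column, row] in pixels: a listed point, or the origin of a listed thing).
The state is a dict: "t": time; "joint_positions": joint angles; "joint_velocities": joint speeds; "joint_torque": joint torques, N m; "ee_pos": TCP position; "eef_rot": TCP orientation; "wrist_force": force on the tool from outside, world axes, zero at the start; "moment": the same for the moment, N m; "finger_gap": finger opening in m; "finger_force": force on a finger pad.
Only numpy, scipy, OpenCV 4.12 (cv2) and the standard library are available. Lean on these libraries where they do the work, as an engineer would, in place of code of your own. Each camera call takes 0.05 s, during which the arm holds its last target. There are 200 camera calls.

### The job

Set the tapered black fuse carrier foot-down into the round well of the orange fuse holder and press it fully home, so that its flange lies flat on the holder. Then push the forked keeper lever fully shut over the flange. Leave the heat sink, the board stand and the lifter where they are.

Things in the scene. Friction and masses are not known exactly. Their poses are not given: they have to be found in the camera images.
- carrier: Fuse carrier: loose round black moulded plug, 110 mm tall, about 0.18 kg, standing upright on the bench. Origin: centre of its foot's underside, z up along the plug. Upwards: taper 45 mm long, diameter 32 mm at the foot growing to 48 mm; flange 70 mm diameter, 10 mm thick (45 to 55 mm above the origin); straight grip stem (55 to 110 mm).
- stem_top (a point): Centre of the flat top of the carrier's round grip stem, 110 mm above its foot. The stem is 30 mm diameter, 55 mm long, with a thin steel band near the top. With the carrier home this point is 65 mm above the mouth, 130 mm above the bench.
- holder: Squat orange plastic fuse holder, fixed to the bench, 65 mm tall, 130 mm along its x axis and 160 mm along y (y = -65 to +95 mm). Origin on the bench under the well's centre; z up. On its top are the well's mouth and, 75 mm away along +y, the pivot of the keeper lever.
- mouth (a point): Centre of the well's mouth, in the plane of the holder's top, 65 mm above the bench; axes as the holder. The copper-lined well tapers like the carrier with 1.5 mm clearance all round: 51 mm diameter at the mouth, 35 mm at 45 mm depth. Home: flange resting on the holder's top, carrier foot 45 mm below the mouth.
- contact (a joint): Brass contact disc, 24 mm diameter, on the well's axis: how far it is pushed down, m. 0 at the start: its top is 35 mm below the mouth, so a carrier merely set in stands on it with its flange about 10 mm proud. It slides down under a push of about 7 N and stays where it is left (friction, no spring); carrier home = 0.010, end of travel 0.013.
- pivot (a point): Point on the vertical pivot axis of the keeper lever, at the height of the holder's top (65 mm), 75 mm from the mouth along the holder's +y. The steel pivot boss is 26 mm diameter and ends 88 mm above the bench.
- post (a point): Centre of the top of the steel push post near the free end of the keeper lever. The post is upright, 14 mm diameter, reaching from 87 to 137 mm above the bench, 133 mm from the pivot axis. When the lever is shut it stands at x = -30, y = -55 mm from the mouth in the holder's axes.
- keeper (a joint): Keeper lever, a flat dark steel fork on the vertical pivot, rad: 0 shut (hard stop), 1.15 to 1.75 at the start. Shutting turns it anticlockwise from above: the post goes from the holder's -x side to its -y side. Stays where left; 1 N at the post moves it. Fork 79 to 87 mm above the bench: clears a home flange by 4 mm, blocked by a proud one. Shut, two prongs 44 mm apart straddle the stem.
- heatsink: Dull aluminium finned heat sink, 90 x 70 x 42 mm, loose; origin centre of underside. Bystander.
- boardstand: Black slotted stand with three upright green circuit boards, 170 x 110 mm, 107 mm tall, loose; origin centre of underside. Bystander.
- lifter: Chrome tweezer-shaped component lifter lying flat, about 155 mm long along its x axis, 10 mm tall, loose; origin on the bench about its middle. Bystander.
Mind the look-alikes: they are no part of the job. Leave any pink or red look-alike of the carrier alone. Several things have the shape of the holder; the one meant has the colours described above.

How it is judged:
By the outcome, as a careful person would: the job done as asked, in the order asked, and still so for the second after the job is handed in, with the robot touching nothing.
It also fails if it takes over 61 s, if anything falls off the work surface, if the arm or the gripper's body presses on something with over 40 N, if the wrist force passes 120 N, or if a joint passes its speed limit or range.

## Working session

There is one attempt and no reset: what is moved stays moved. The work goes in short steps, Python scripts to look and compute and a shell command to move; the robot and the scene stay as the last step left them, time stands still between calls to the robot, and variables do not carry over. Pictures are saved under pics/ and viewed, at most 10 in all, crops included, and the job is handed in when it is done.

```bash
ls; mkdir -p pics; python3 - <<'E'
from plant import *
import cv2,numpy as np
s=state();print(s['t'],s['ee_pos'],s['eef_rot'],tip_extent)
a=capture('scene');b=capture('side')
for n,i in(('scene',a),('side',b)):
    cv2.imwrite(f'pics/{n}0.png',i[:,:,::-1])
    p=camera_params(n);print(n,{k:(np.round(v,3).tolist() if k=='camera_from_world' else v) for k,v in p.items()})
    for t in['carrier','holder','post','keeper']:
        print(t,[(round(d['score'],2),np.round(d['bbox']).tolist()) for d in search_frame(n,t)])
    for t in['stem_top','mouth','pivot','post','carrier']:
        print(t,[(round(d['score'],2),np.round(d['at'],1).tolist()) for d in spot_point(n,t)])
E
```

```text
pics
0.0 [0.23215077 0.52578369 0.24169801] [-6.48331630e-01 -3.07357622e+00  1.82570442e-03] 0.011
scene {'vertical_fov': 42.48901333702632, 'cx': 280.34951211771426, 'cy': 212.88632344741788, 'camera_from_world': [[-0.484, 0.875, 0.007, 0.327], [-0.51, -0.288, 0.81, 0.191], [0.711, 0.389, 0.586, -1.809], [0.0, 0.0, 0.0, 1.0]]}
carrier [(0.95, [422.0, 240.0, 448.0, 282.0]), (0.84, [424.0, 273.0, 453.0, 315.0]), (0.79, [426.0, 211.0, 456.0, 242.0])]
holder [(0.97, [147.0, 209.0, 232.0, 285.0]), (0.81, [251.0, 205.0, 352.0, 294.0])]
post [(0.69, [161.0, 204.0, 221.0, 243.0]), (0.59, [307.0, 203.0, 349.0, 253.0])]
keeper [(0.77, [160.0, 206.0, 220.0, 246.0]), (0.69, [305.0, 205.0, 349.0, 256.0]), (0.38, [251.0, 204.0, 350.0, 292.0])]
stem_top [(0.83, [441.0, 273.3]), (0.6, [441.2, 239.7]), (0.6, [444.3, 210.9])]
mouth [(0.77, [185.1, 242.8])]
pivot [(0.89, [310.0, 251.0]), (0.66, [211.7, 245.9]), (0.2, [441.3, 240.7])]
post [(0.82, [161.9, 204.5]), (0.68, [348.4, 205.7]), (0.68, [158.3, 201.5])]
carrier [(0.97, [430.4, 276.9]), (0.83, [436.9, 247.1]), (0.6, [432.5, 308.3])]
side {'vert
[... 290 characters left out ...]
75.0, 170.0]), (0.62, [184.0, 142.0, 204.0, 182.0])]
holder [(0.86, [323.0, 224.0, 420.0, 305.0]), (0.61, [236.0, 168.0, 336.0, 248.0])]
post [(0.76, [337.0, 221.0, 392.0, 270.0]), (0.65, [235.0, 161.0, 294.0, 194.0])]
keeper [(0.84, [237.0, 163.0, 299.0, 193.0]), (0.83, [337.0, 221.0, 392.0, 269.0])]
stem_top [(0.88, [260.5, 135.3]), (0.63, [196.3, 146.4]), (0.58, [227.2, 140.9])]
mouth [(0.96, [372.5, 246.1]), (0.82, [297.7, 206.3]), (0.55, [308.4, 383.2]), (0.54, [255.9, 300.4])]
pivot [(0.74, [351.5, 233.7]), (0.69, [291.1, 191.1])]
post [(0.85, [238.5, 161.5]), (0.7, [381.1, 234.7]), (0.57, [291.1, 191.2])]
carrier [(0.84, [231.0, 177.0]), (0.69, [196.7, 176.6]), (0.56, [267.2, 166.9])]
```

```bash
python3 - <<'E'
import cv2,numpy as np
a=cv2.imread('pics/scene0.png');b=cv2.imread('pics/side0.png')
c=cv2.resize(a[170:340,130:480],(800,389),interpolation=cv2.INTER_CUBIC)
cv2.imwrite('pics/sc_crop.png',c)
E
```

```text
(no output)
```

View pics/sc_crop.png

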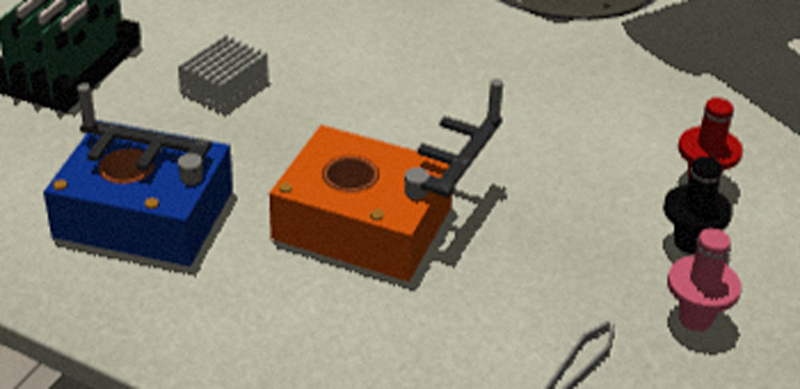

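View pics/side0.png

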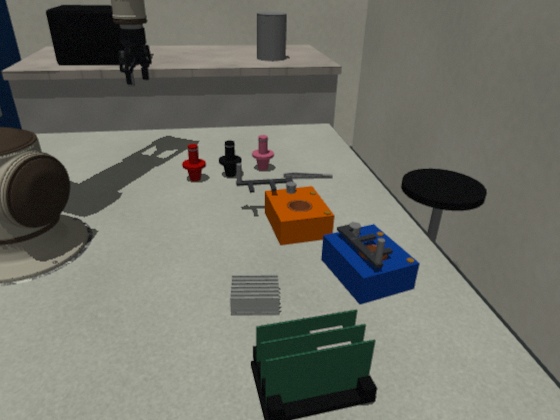

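The picture shows red (scene 444,211), black (441,240) and pink (444,273) plugs, and a blue (190,245) and an orange (283,246) holder. The black plug and the orange holder fit the description, and the enlarged crop confirms both. The orange holder's lever is open, with its post at scene (348,206) and side (238,161).

```bash
cat > h.py <<'E'
import numpy as np
from plant import *
from scipy.optimize import least_squares
def proj(p,X):
    T=p['camera_from_world'];q=np.asarray(T)[:3,:3]@X+np.asarray(T)[:3,3]
    f=210/np.tan(np.radians(p['vertical_fov'])/2)
    return np.array([p['cx']+f*q[0]/-q[2],p['cy']-f*q[1]/-q[2]])
def ray(p,uv,z):
    T=np.asarray(p['camera_from_world']);f=210/np.tan(np.radians(p['vertical_fov'])/2)
    d=T[:3,:3].T@np.array([(uv[0]-p['cx'])/f,-(uv[1]-p['cy'])/f,-1]);c=-T[:3,:3].T@T[:3,3]
    return c+d*(z-c[2])/d[2]
def tri(obs):
    r=least_squares(lambda X:np.concatenate([proj(p,X)-uv for p,uv in obs]),[.4,.2,.1])
    return r.x,np.abs(r.fun).max()
E
python3 - <<'E'
from h import *
np.set_printoptions(precision=4,suppress=True)
S,D=camera_params('scene'),camera_params('side')
for n,a,b,z in [('stem',(441.2,239.7),(227.2,140.9),.11),('red',(444.3,210.9),(196.3,146.4),.11),('pink',(441,273.3),(260.5,135.3),.11),
 ('mouth',(283.1,246.1),(297.7,206.3),.065),('pivot',(310,251),(291.1,191.1),.065),('post',(348.4,205.7),(238.5,161.5),.137)]:
    print(n,*tri([(S,a),(D,b)]),ray(S,a,z)[:2],ray(D,b,z)[:2])
for t in('heatsink','boardstand','lifter'):
    for n,p in(('scene',S),('side',D)):
        capture(n);print(t,n,[(round(d['score'],2),ray(p,d['at'],0)[:2]) for d in spot_point(n,t)][:2])
E
```

```text
stem [0.4921 0.3279 0.111 ] 0.6391187887231524 [0.4883 0.3279] [0.4935 0.3251]
red [0.3945 0.3037 0.1161] 3.5419748725612124 [0.369 0.303] [0.4018 0.2902]
pink [0.601  0.3596 0.1088] 0.6865391179310336 [0.6045 0.3595] [0.5994 0.3626]
mouth [ 0.6388 -0.013   0.0605] 0.07835671216838591 [ 0.6433 -0.0104] [ 0.637  -0.0213]
pivot [0.6345 0.0566 0.0688] 0.6928968133884155 [0.6277 0.0551] [0.6373 0.0604]
post [0.5066 0.0971 0.1388] 0.05166930485717103 [0.5039 0.0962] [0.5071 0.1011]
heatsink scene [(0.98, array([ 0.4969, -0.266 ])), (0.64, array([ 0.5612, -0.474 ]))]
heatsink side [(0.84, array([ 0.5066, -0.2683]))]
boardstand scene [(0.81, array([ 0.5737, -0.4645]))]
boardstand side [(0.6, array([ 0.5628, -0.4694]))]
lifter scene [(0.87, array([0.7353, 0.2789]))]
lifter side [(0.49, array([0.7347, 0.2649]))]
```

```bash
python3 -m pendant '[{"slide":[-0.03,-0.007,0],"twist":[0,0,0]},{"slide":[-0.032,-0.008,0],"twist":[0,0,0]},{"slide":[-0.032,-0.008,0],"twist":[0,0,0]},{"slide":[-0.032,-0.008,0],"twist":[0,0,0]},{"slide":[-0.032,-0.008,0],"twist":[0,0,0]},{"slide":[-0.032,-0.008,0],"twist":[0,0,0]},{"slide":[-0.032,-0.008,0],"twist":[0,0,0]},{"slide":[-0.032,-0.008,0],"twist":[0,0,0]},{"slide":[-0.032,-0.007,0],"twist":[0,0,0]},{"slide":[-0.032,-0.006,0],"twist":[0,0,0]},{"slide":[0,0,0],"twist":[0,0,0]},{"slide":[0,0,0],"twist":[0,0,0]}]' 0.07
cat > look.py <<'E'
import sys,cv2
from h import *
np.set_printoptions(precision=4,suppress=True)
s=state();p=camera_params('wrist');im=capture('wrist');cv2.imwrite(f'pics/{sys.argv[1]}.png',im[:,:,::-1])
print(s['t'],s['ee_pos'],s['eef_rot'])
for a in sys.argv[2:]:
    t,z=a.split(':');print(t,[(round(d['score'],2),np.round(d['at'],1),ray(p,d['at'],float(z))[:2]) for d in spot_point('wrist',t)])
E
python3 look.py w1 stem_top:.11 carrier:0
```

```text
t: 2.8
ee_pos: [0.4928, 0.3276, 0.2421]
eef_rot: [-0.65, -3.073, 0.0]
wrist_force: [-0.1, 0.8, 0.1]
finger_gap: 0.07
finger_force: 0.0
2.8 [0.4928 0.3276 0.2421] [-0.6504 -3.0731  0.0004]
stem_top [(0.85, array([282.1, 204.1]), array([0.4971, 0.3272])), (0.84, array([192.2,  71.9]), array([0.3864, 0.3091])), (0.62, array([374.3, 301.2]), array([0.6035, 0.3628]))]
carrier [(0.72, array([278.3, 174.1]), array([0.4957, 0.3245])), (0.72, array([217.9,  78.5]), array([0.3859, 0.3093])), (0.71, array([351.3, 245.8]), array([0.6019, 0.3655]))]
```

View pics/w1.png

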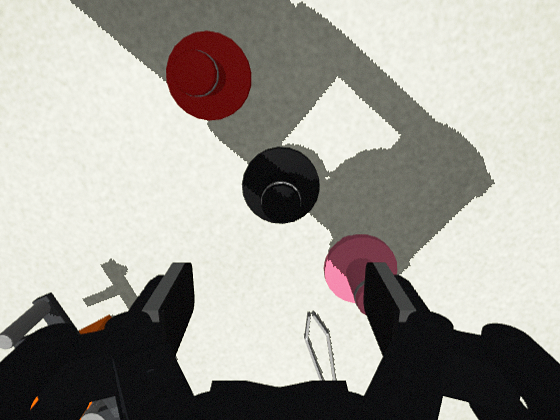

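The wrist view shows the black plug in the middle at (282,204). Red is at (192,72) and pink at (374,301), and both are clear of the fingers' path. Next I descend and grip the stem.

```bash
python3 -m pendant '[{"slide":[-0.0035,0,0.02],"twist":[0,0,0]},{"slide":[0,0,0.03],"twist":[0,0,0]},{"slide":[0,0,0.03],"twist":[0,0,0]},{"slide":[0,0,0.03],"twist":[0,0,0]},{"slide":[0,0,0.025],"twist":[0,0,0]},{"slide":[0,0,0.016],"twist":[0,0,0]},{"slide":[0,0,0.01],"twist":[0,0,0]},{"slide":[0,0,0],"twist":[0,0,0]}]' && python3 -m pendant '[{"slide":[0,0,0],"twist":[0,0,0]},{"slide":[0,0,0],"twist":[0,0,0]},{"slide":[0,0,0],"twist":[0,0,0]},{"slide":[0,0,0],"twist":[0,0,0]},{"slide":[0,0,0],"twist":[0,0,0]},{"slide":[0,0,0],"twist":[0,0,0]},{"slide":[0,0,0],"twist":[0,0,0]},{"slide":[0,0,0],"twist":[0,0,0]}]' 0.02
```

```text
t: 3.75
ee_pos: [0.4948, 0.3268, 0.0804]
eef_rot: [-0.647, -3.073, 0.002]
wrist_force: [-0.5, 0.3, -0.3]
finger_gap: 0.0697
finger_force: 0.0
t: 4.55
ee_pos: [0.4961, 0.3269, 0.0824]
eef_rot: [0.648, 3.073, 0.002]
wrist_force: [-0.4, 1.3, 7.5]
finger_gap: 0.0289
finger_force: 58.8
```

```bash
python3 -m pendant '[{"slide":[0,0,-0.02],"twist":[0,0,0]},{"slide":[0,0,-0.035],"twist":[0,0,0]},{"slide":[0,0,-0.035],"twist":[0,0,0]},{"slide":[0,0,-0.035],"twist":[0,0,0]},{"slide":[0,0,-0.025],"twist":[0,0,0]},{"slide":[0,0,0],"twist":[0,0,0]}]' && python3 -m pendant '[{"slide":[-0.02,-0.014,0],"twist":[0,0,0]},{"slide":[-0.034,-0.024,0],"twist":[0,0,0]},{"slide":[-0.034,-0.024,0],"twist":[0,0,0]},{"slide":[-0.034,-0.024,0],"twist":[0,0,0]},{"slide":[-0.034,-0.024,0],"twist":[0,0,0]},{"slide":[-0.034,-0.024,0],"twist":[0,0,0]},{"slide":[-0.034,-0.024,0],"twist":[0,0,0]},{"slide":[-0.034,-0.024,0],"twist":[0,0,0]},{"slide":[-0.034,-0.024,0],"twist":[0,0,0]},{"slide":[-0.034,-0.024,0],"twist":[0,0,0]},{"slide":[-0.032,-0.023,0],"twist":[0,0,0]},{"slide":[0,0,0],"twist":[0,0,0]}]' && python3 -m pendant '[{"slide":[0,0,0],"twist":[0,0,0]},{"slide":[0,0,0],"twist":[0,0,0]}]'
python3 look.py w2 mouth:.065 pivot:.065 post:.137 stem_top:.24
```

```text
t: 5.15
ee_pos: [0.4966, 0.327, 0.2353]
eef_rot: [0.648, 3.07, 0.005]
wrist_force: [1.2, -0.3, -2.8]
finger_gap: 0.0294
finger_force: 59.5
t: 6.35
ee_pos: [0.722, -0.054, 0.2287]
eef_rot: [-0.654, -3.07, 0.002]
wrist_force: [-0.3, 0.5, -2.1]
finger_gap: 0.0287
finger_force: 59.6
t: 6.55
ee_pos: [0.7206, -0.0487, 0.2307]
eef_rot: [-0.647, -3.073, -0.0]
wrist_force: [0.0, 0.2, -2.8]
finger_gap: 0.0288
finger_force: 59.6
6.55 [ 0.7206 -0.0487  0.2307] [-0.6475 -3.0731 -0.0001]
mouth [(0.79, array([114.8, 291.4]), array([ 0.7485, -0.2262])), (0.58, array([282.8,  75.8]), array([ 0.64 , -0.011]))]
pivot [(0.57, array([174.7, 247. ]), array([ 0.7319, -0.1551])), (0.55, array([373.,  23.]), array([0.6332, 0.065 ]))]
post []
stem_top [(0.74, array([278.2, 332.5]), array([ 0.734 , -0.0561]))]
```

View pics/w2.png

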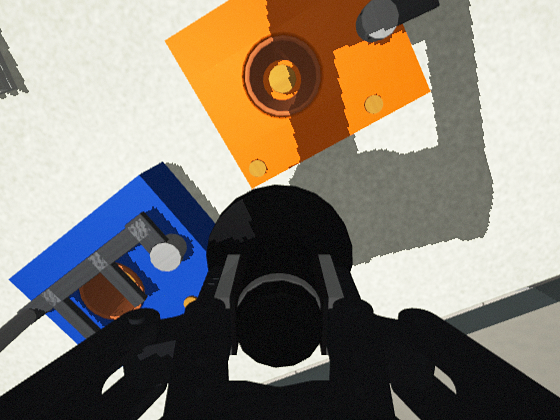

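The wrist view shows the orange holder's mouth at (283,76), which gives (0.640,-0.011) and agrees with the triangulation. The pivot is 76 mm away, as it should be. The plug is held upright. Next I check how it sits in the hand.

```bash
python3 - <<'E'
from h import *
import cv2
np.set_printoptions(precision=4,suppress=True)
p=camera_params('wrist');s=state()
print(ray(p,(278.2,332.5),.258)[:2])
a=np.linspace(0,2*np.pi,200)
t=s['ee_pos'];zf=t[2]-.0824
C=lambda c,r,z:np.array([proj(p,np.array([c[0]+r*np.cos(k),c[1]+r*np.sin(k),z])) for k in a])
for z in(.045,.055):
    q=C(t,.035,zf+z);print('flange',q.min(0),q.max(0))
q=C(t,.015,zf+.11);print('stemtop',q.min(0),q.max(0))
q=C((.64,-.011),.0255,.065);print('mouth',q.min(0),q.max(0))
im=cv2.imread('pics/w2.png')
for k in C(t,.035,zf+.045).tolist()+C(t,.015,zf+.11).tolist()+C((.64,-.011),.0255,.065).tolist():
    x,y=map(round,k)
    if 0<=x<560 and 0<=y<420: im[y,x]=(255,255,0)
cv2.imwrite('pics/w2o.png',cv2.resize(im[20:400,150:430],(590,600*380//300 if 0 else 600)))
E
```

```text
[ 0.723 -0.051]
flange [211.3147 181.3929] [350.4624 310.1359]
flange [207.6164 186.3588] [354.3899 321.2149]
stemtop [237.0378 287.0735] [326.8736 364.6293]
mouth [249.5282  39.3892] [315.6722 109.5249]
```

View pics/w2o.png

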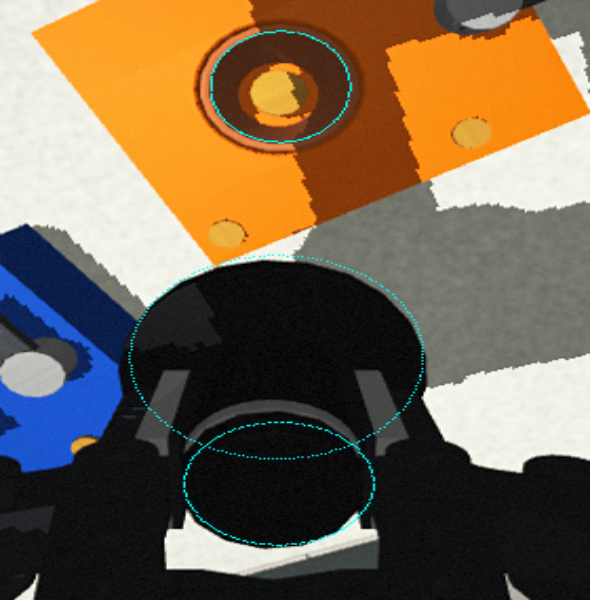

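```bash
python3 -m pendant '[{"slide":[0.02,0.001,0],"twist":[0,0,0]},{"slide":[0.03,0.001,0],"twist":[0,0,0]},{"slide":[0.03,0.001,0],"twist":[0,0,0]},{"slide":[0.0105,0,0],"twist":[0,0,0]},{"slide":[0,0,0],"twist":[0,0,0]},{"slide":[0,0,0.02],"twist":[0,0,0]},{"slide":[0,0,0.025],"twist":[0,0,0]},{"slide":[0,0,0.025],"twist":[0,0,0]},{"slide":[0,0,0.02],"twist":[0,0,0]},{"slide":[0,0,0.01],"twist":[0,0,0]},{"slide":[0,0,0.005],"twist":[0,0,0]},{"slide":[0,0,0],"twist":[0,0,0]}]' && python3 -m pendant '[{"slide":[0,0,0],"twist":[0,0,0]},{"slide":[0,0,0.004],"twist":[0,0,0]},{"slide":[0,0,0.004],"twist":[0,0,0]},{"slide":[0,0,0],"twist":[0,0,0]},{"slide":[0,0,0],"twist":[0,0,0]}]'
```

```text
t: 8.0
ee_pos: [0.6397, -0.0103, 0.1262]
eef_rot: [-0.649, -3.074, 0.0]
wrist_force: [0.1, -0.4, -3.2]
finger_gap: 0.0288
finger_force: 59.6
t: 8.5
ee_pos: [0.6393, -0.0101, 0.1183]
eef_rot: [-0.648, -3.074, 0.0]
wrist_force: [-0.1, -0.4, -1.4]
finger_gap: 0.0289
finger_force: 59.6
```

```bash
python3 -m pendant '[{"slide":[0,0,0.003],"twist":[0,0,0]},{"slide":[0,0,0.003],"twist":[0,0,0]},{"slide":[0,0,0.003],"twist":[0,0,0]},{"slide":[0,0,0],"twist":[0,0,0]},{"slide":[0,0,0],"twist":[0,0,0]}]' ; python3 -m pendant '[{"slide":[0,0,0.002],"twist":[0,0,0]},{"slide":[0,0,0.002],"twist":[0,0,0]},{"slide":[0,0,0],"twist":[0,0,0]},{"slide":[0,0,0],"twist":[0,0,0]}]'
```

```text
t: 9.0
ee_pos: [0.6393, -0.0102, 0.1091]
eef_rot: [-0.648, -3.074, 0.0]
wrist_force: [0.3, -1.2, -2.6]
finger_gap: 0.0286
finger_force: 60.0
t: 9.4
ee_pos: [0.6393, -0.0101, 0.1051]
eef_rot: [-0.648, -3.074, 0.0]
wrist_force: [0.1, 0.6, 1.1]
finger_gap: 0.0286
finger_force: 60.3
```

```bash
python3 -m pendant '[{"slide":[0,0,0.0015],"twist":[0,0,0]},{"slide":[0,0,0.0015],"twist":[0,0,0]},{"slide":[0,0,0],"twist":[0,0,0]}]' ; python3 -m pendant '[{"slide":[0,0,0.0015],"twist":[0,0,0]},{"slide":[0,0,0.0015],"twist":[0,0,0]},{"slide":[0,0,0],"twist":[0,0,0]}]'
```

```text
t: 9.7
ee_pos: [0.6394, -0.0101, 0.1025]
eef_rot: [0.648, 3.074, -0.0]
wrist_force: [-1.5, -0.0, 5.6]
finger_gap: 0.029
finger_force: 60.4
t: 10.0
ee_pos: [0.6396, -0.0101, 0.1023]
eef_rot: [0.648, 3.072, -0.0]
wrist_force: [-16.4, 2.5, 38.6]
finger_gap: 0.0283
finger_force: 63.7
```

```bash
python3 -m pendant '[{"slide":[0,0,0],"twist":[0,0,0]},{"slide":[0,0,-0.001],"twist":[0,0,0]},{"slide":[0,0,0],"twist":[0,0,0]}]'; python3 -m pendant '[{"slide":[0,0,0],"twist":[0,0,0]},{"slide":[0,0,0],"twist":[0,0,0]},{"slide":[0,0,0],"twist":[0,0,0]},{"slide":[0,0,0],"twist":[0,0,0]},{"slide":[0,0,-0.02],"twist":[0,0,0]},{"slide":[0,0,-0.03],"twist":[0,0,0]},{"slide":[0,0,-0.03],"twist":[0,0,0]},{"slide":[0,0,-0.02],"twist":[0,0,0]},{"slide":[0,0,0],"twist":[0,0,0]},{"slide":[0,0,0],"twist":[0,0,0]}]' 0.06
python3 look.py w3 stem_top:.13 mouth:.065 post:.137 pivot:.065
python3 - <<'E'
from h import *
import cv2
im=capture('side');a=capture('scene')
b=np.hstack([cv2.resize(im[130:260,220:350],(400,400)),cv2.resize(a[180:310,240:370],(400,400))])
cv2.imwrite('pics/s3.png',b[:,:,::-1])
A,B=spot_point('scene','stem_top'),spot_point('side','stem_top')
print([d['at'] for d in A],[d['at'] for d in B])
for P,Q,n in((camera_params('scene'),A,'scene'),(camera_params('side'),B,'side')):print(n,proj(P,np.array([.6395,-.0105,.13])))
E
```

```text
t: 10.3
ee_pos: [0.6396, -0.0101, 0.1023]
eef_rot: [0.648, 3.073, -0.0]
wrist_force: [-11.2, 2.4, 26.0]
finger_gap: 0.0287
finger_force: 62.2
t: 11.3
ee_pos: [0.6394, -0.0102, 0.2]
eef_rot: [-0.648, -3.074, 0.0]
wrist_force: [-0.3, 0.8, -0.3]
finger_gap: 0.0599
finger_force: 0.0
11.3 [ 0.6394 -0.0102  0.2   ] [-0.6485 -3.0739  0.0001]
stem_top [(0.81, array([281.1, 226.1]), array([ 0.6389, -0.0096]))]
mouth [(0.59, array([107.3, 398.7]), array([ 0.7489, -0.2297]))]
post []
pivot [(0.95, array([369.9, 152.3]), array([0.6343, 0.0637]))]
[[436.9, 273.8], [285.3, 222.6], [444.7, 215.5]] [[194.3, 146.1], [259.8, 138.0], [256.4, 304.2], [298.3, 232.3], [297.2, 179.7]]
scene [284.08994242 223.98927116]
side [298.96985773 179.9781322 ]
```

View pics/s3.png

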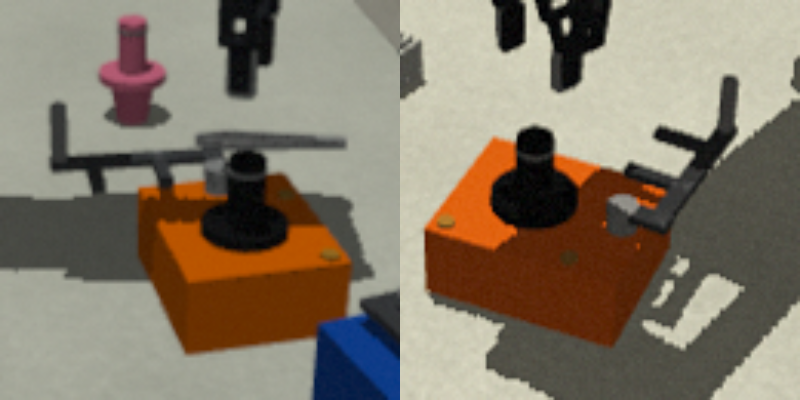

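View pics/w3.png

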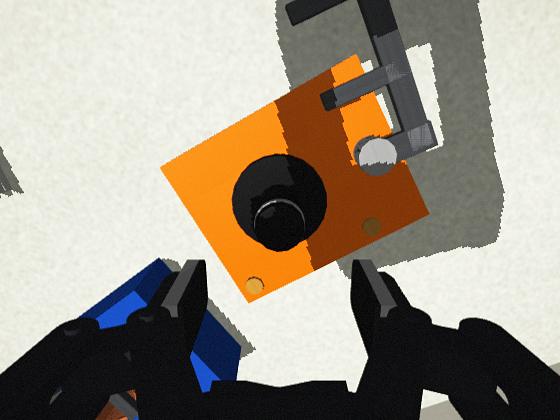

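The pictures show the plug upright with its flange flat on the holder, stem top at (281,226) in the wrist view. To be sure, I press the stem top with shut fingers.

```bash
python3 -m pendant '[{"slide":[0,0,0.01],"twist":[0,0,0]},{"slide":[0,0,0.015],"twist":[0,0,0]},{"slide":[0,0,0.015],"twist":[0,0,0]},{"slide":[0,0,0.01],"twist":[0,0,0]},{"slide":[0,0,0],"twist":[0,0,0]},{"slide":[0,0,0],"twist":[0,0,0]},{"slide":[0,0,0.003],"twist":[0,0,0]},{"slide":[0,0,0.003],"twist":[0,0,0]},{"slide":[0,0,0],"twist":[0,0,0]}]' 0; python3 -m pendant '[{"slide":[0,0,0.002],"twist":[0,0,0]},{"slide":[0,0,0.002],"twist":[0,0,0]},{"slide":[0,0,0],"twist":[0,0,0]}]'
```

```text
t: 12.65
ee_pos: [0.6393, -0.0101, 0.1441]
eef_rot: [-0.648, -3.074, 0.0]
wrist_force: [0.7, -0.3, 0.2]
finger_gap: -0.0001
finger_force: 0.0
t: 12.95
ee_pos: [0.6396, -0.0102, 0.141]
eef_rot: [0.648, 3.073, -0.0]
wrist_force: [-2.8, 1.2, 7.9]
finger_gap: 0.0001
finger_force: 3.9
```

```bash
python3 -m pendant '[{"slide":[0,0,0.0015],"twist":[0,0,0]},{"slide":[0,0,0],"twist":[0,0,0]},{"slide":[0,0,0],"twist":[0,0,0]}]'; python3 -m pendant '[{"slide":[0,0,-0.01],"twist":[0,0,0]},{"slide":[0,0,-0.03],"twist":[0,0,0]},{"slide":[0,0,-0.03],"twist":[0,0,0]},{"slide":[0,0,0],"twist":[0,0,0]},{"slide":[0,0,0],"twist":[0,0,0]}]'; python3 - <<'E'
from h import *
s=state();print(s['t'],s['ee_pos'])
S,D=camera_params('scene'),camera_params('side');capture('scene');capture('side')
for n,P in(('scene',S),('side',D)):print([(round(d['score'],2),np.round(d['at'],1),ray(P,d['at'],.137)[:2].round(4)) for d in spot_point(n,'post')])
E
```

```text
t: 13.25
ee_pos: [0.6397, -0.0101, 0.141]
eef_rot: [0.648, 3.072, 0.0]
wrist_force: [-8.9, 1.7, 21.8]
finger_gap: -0.0002
finger_force: 11.1
t: 13.75
ee_pos: [0.6396, -0.0102, 0.2094]
eef_rot: [0.648, 3.073, -0.0]
wrist_force: [-0.1, -0.8, -1.4]
finger_gap: 0.0
finger_force: 0.0
13.75 [ 0.63959895 -0.01016952  0.2093775 ]
[(0.76, array([164.7, 207. ]), array([ 0.7309, -0.2939])), (0.66, array([346.8, 203.2]), array([0.4959, 0.0884])), (0.51, array([284.9, 243.8]), array([0.7115, 0.0308])), (0.19, array([283.3, 221.9]), array([ 0.6414, -0.0117]))]
[(0.88, array([380.4, 234.9]), array([ 0.736 , -0.2771])), (0.77, array([240.7, 164.1]), array([0.511, 0.084]))]
```

Pressing at 22 N did not move the plug: the stem top stands at 130 mm, so it is home. Next comes the lever, with its post near (0.505,0.095). I stage behind it with the fingers shut and turn the tool so its -x face pushes.

```bash
python3 -m pendant '[{"slide":[0.03,0.013,0],"twist":[0,0,0]},{"slide":[0.035,0.015,0],"twist":[0,0,0]},{"slide":[0.035,0.015,0],"twist":[0,0,0]},{"slide":[0.035,0.015,0],"twist":[0,0,0]},{"slide":[0.0367,0.0165,0],"twist":[0,0,0]},{"slide":[0,0,0],"twist":[0,0,0]}]'; python3 -m pendant '[{"slide":[0,0,0],"twist":[0,0,8]},{"slide":[0,0,0],"twist":[0,0,8]},{"slide":[0,0,0],"twist":[0,0,8]},{"slide":[0,0,0],"twist":[0,0,8]},{"slide":[0,0,0],"twist":[0,0,8]},{"slide":[0,0,0],"twist":[0,0,8]},{"slide":[0,0,0],"twist":[0,0,8]},{"slide":[0,0,0],"twist":[0,0,8]},{"slide":[0,0,0],"twist":[0,0,8]},{"slide":[0,0,0],"twist":[0,0,8]},{"slide":[0,0,0],"twist":[0,0,0]},{"slide":[0,0,0],"twist":[0,0,0]}]'
python3 - <<'E'
from h import *
import cv2
s=state();R=cv2.Rodrigues(s['eef_rot'])[0];print(s['joint_positions'].round(2) if hasattr(s['joint_positions'],'round') else s['joint_positions'])
print(s['ee_pos'],R[:,:2].round(3),'x angle',np.degrees(np.arctan2(R[1,0],R[0,0])))
print(R.T@(np.array([.5125,.1274,.11])-s['ee_pos']))
p=camera_params('wrist');im=capture('wrist');cv2.imwrite('pics/w4.png',im[:,:,::-1])
for t,z in(('post',.137),('pivot',.065)):print(t,[(round(d['score'],2),np.round(d['at'],1),ray(p,d['at'],z)[:2].round(4)) for d in spot_point('wrist',t)])
E
```

```text
t: 14.55
ee_pos: [0.5098, 0.13, 0.2087]
eef_rot: [-0.644, -3.074, -0.001]
wrist_force: [0.7, -1.4, 0.9]
finger_gap: 0.0001
finger_force: 0.0
t: 15.75
ee_pos: [0.5125, 0.1271, 0.2084]
eef_rot: [-2.468, -1.943, 0.001]
wrist_force: [0.2, 0.0, -0.0]
finger_gap: -0.0002
finger_force: 0.0
[ 0.1   0.07  1.6  -0.    1.48  0.33]
[0.51248662 0.1271281  0.20842329] [[ 0.235  0.972]
 [ 0.972 -0.235]
 [-0.    -0.001]] x angle 76.41642078807652
[2.99744094e-04 7.18099678e-06 9.84232072e-02]
post []
pivot [(0.6, array([447.5, 232.7]), array([0.6355, 0.0629]))]
```

View pics/w4.png

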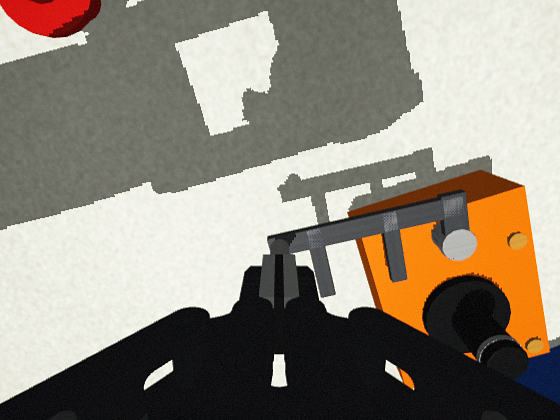

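```bash
python3 - <<'E'
from h import *
p=camera_params('wrist');s=state()
for X in((.5047,.0953,.087),(.5047,.0953,.137),(.634,.064,.088)):print(X,proj(p,np.array(X)))
print('tips',proj(p,s['ee_pos']-[0,0,.011]))
print(ray(p,(285,240),.087),ray(p,(285,247),.087))
E
```

```text
(0.5047, 0.0953, 0.087) [280.25940938 242.3021405 ]
(0.5047, 0.0953, 0.137) [280.56540028 273.31266496]
(0.634, 0.064, 0.088) [458.81884276 242.62179824]
tips [281.26470952 269.6168133 ]
[0.50857423 0.09626121 0.087     ] [0.50726541 0.09076764 0.087     ]
```

The lever's outer end is at (285,243) and the boss at (459,244), both matching the projected positions. I go down and push along the arc.

```bash
python3 -m pendant '[{"slide":[0,0,0.02],"twist":[0,0,0]},{"slide":[0,0,0.03],"twist":[0,0,0]},{"slide":[0,0,0.03],"twist":[0,0,0]},{"slide":[0,0,0.018],"twist":[0,0,0]},{"slide":[0,0,0],"twist":[0,0,0]},{"slide":[-0.007,0,0],"twist":[0,0,0]},{"slide":[-0.007,0,0],"twist":[0,0,0]},{"slide":[0,0,0],"twist":[0,0,0]}]' && python3 -m pendant '[{"slide":[-0.0094,-0.0009,0],"twist":[0,0,-4]},{"slide":[-0.0094,-0.0009,0],"twist":[0,0,-4]},{"slide":[-0.0094,-0.0009,0],"twist":[0,0,-4]},{"slide":[-0.0094,-0.0009,0],"twist":[0,0,-4]},{"slide":[-0.0094,-0.0009,0],"twist":[0,0,-4]},{"slide":[-0.0094,-0.0009,0],"twist":[0,0,-4]},{"slide":[-0.0094,-0.0009,0],"twist":[0,0,-4]},{"slide":[-0.0094,-0.0009,0],"twist":[0,0,-4]},{"slide":[-0.0094,-0.0009,0],"twist":[0,0,-4]},{"slide":[-0.0094,-0.0009,0],"twist":[0,0,-4]}]'
python3 - <<'E'
from h import *
import cv2
s=state();R=cv2.Rodrigues(s['eef_rot'])[0];print(s['ee_pos'],np.degrees(np.arctan2(R[1,0],R[0,0])))
print('pivot in tool',R.T@(np.array([.634,.064,.11])-s['ee_pos']))
S,D=camera_params('scene'),camera_params('side');capture('scene');capture('side')
for n,P in(('scene',S),('side',D)):print([(round(d['score'],2),np.round(d['at'],1),ray(P,d['at'],.137)[:2].round(4)) for d in spot_point(n,'post')])
E
```

```text
t: 16.7
ee_pos: [0.5094, 0.1128, 0.112]
eef_rot: [2.472, 1.937, 0.002]
wrist_force: [0.7, -0.1, 0.0]
finger_gap: -0.0005
finger_force: 0.0
t: 17.7
ee_pos: [0.5072, 0.0208, 0.1116]
eef_rot: [1.656, 2.668, 0.001]
wrist_force: [-0.3, 1.4, 0.4]
finger_gap: -0.0
finger_force: 0.6
[0.50717647 0.02076355 0.11159475] 116.33776837528391
pivot in tool [-0.01751783  0.13283942  0.00171876]
[(0.9, array([316.1, 196.8]), array([0.5079, 0.0097])), (0.7, array([162.8, 207.1]), array([ 0.7335, -0.2977]))]
[(0.85, array([380.5, 234.2]), array([ 0.7371, -0.2748])), (0.6, array([247.3, 179.8]), array([ 0.5172, -0.0086]))]
```

```bash
python3 -m pendant '[{"slide":[-0.0094,-0.0009,0],"twist":[0,0,-4]},{"slide":[-0.0094,-0.0009,0],"twist":[0,0,-4]},{"slide":[-0.0094,-0.0009,0],"twist":[0,0,-4]},{"slide":[-0.0094,-0.0009,0],"twist":[0,0,-4]},{"slide":[-0.0094,-0.0009,0],"twist":[0,0,-4]},{"slide":[-0.0094,-0.0009,0],"twist":[0,0,-4]},{"slide":[-0.0094,-0.0009,0],"twist":[0,0,-4]},{"slide":[-0.0094,-0.0009,0],"twist":[0,0,-4]},{"slide":[-0.0094,-0.0009,0],"twist":[0,0,-4]},{"slide":[-0.0094,-0.0009,0],"twist":[0,0,-4]},{"slide":[-0.0094,-0.0009,0],"twist":[0,0,-4]},{"slide":[0,0,0],"twist":[0,0,0]}]'; python3 -m pendant '[{"slide":[-0.0047,-0.0005,0],"twist":[0,0,-2]},{"slide":[-0.0047,-0.0005,0],"twist":[0,0,-2]},{"slide":[-0.0047,-0.0005,0],"twist":[0,0,-2]},{"slide":[0,0,0],"twist":[0,0,0]}]'
python3 - <<'E'
from h import *
import cv2
s=state();R=cv2.Rodrigues(s['eef_rot'])[0];print(s['ee_pos'],np.degrees(np.arctan2(R[1,0],R[0,0])))
print('pivot in tool',R.T@(np.array([.634,.064,.11])-s['ee_pos']))
E
```

```text
t: 19.1
ee_pos: [0.5736, -0.0556, 0.1109]
eef_rot: [0.541, 3.094, -0.0]
wrist_force: [-0.7, 0.6, -0.9]
finger_gap: 0.0001
finger_force: 0.0
t: 19.5
ee_pos: [0.586, -0.061, 0.1109]
eef_rot: [-0.381, -3.118, 0.0]
wrist_force: [-0.2, 0.1, 0.1]
finger_gap: -0.0003
finger_force: 0.0
[ 0.58597876 -0.06096911  0.11086379] 166.0531326002977
pivot in tool [-0.01648526  0.13285918  0.00085807]
```

```bash
python3 -m pendant '[{"slide":[-0.0045,0,0],"twist":[0,0,-2]},{"slide":[-0.0045,0,0],"twist":[0,0,-2]},{"slide":[0,0,0],"twist":[0,0,0]}]'; python3 -m pendant '[{"slide":[-0.002,0,0],"twist":[0,0,-1]},{"slide":[0,0,0],"twist":[0,0,0]}]';python3 -m pendant '[{"slide":[-0.002,0,0],"twist":[0,0,0]},{"slide":[0,0,0],"twist":[0,0,0]}]'
```

```text
t: 19.8
ee_pos: [0.5947, -0.063, 0.1109]
eef_rot: [0.272, 3.13, -0.0]
wrist_force: [0.1, 0.2, 0.2]
finger_gap: -0.0001
finger_force: 0.0
t: 20.0
ee_pos: [0.5967, -0.0635, 0.1108]
eef_rot: [-0.243, -3.132, 0.0]
wrist_force: [-0.5, -0.2, -0.6]
finger_gap: 0.0
finger_force: 0.0
t: 20.2
ee_pos: [0.5989, -0.064, 0.1108]
eef_rot: [0.243, 3.132, -0.0]
wrist_force: [1.1, -0.3, 1.1]
finger_gap: -0.0001
finger_force: 0.0
```

```bash
python3 -m pendant '[{"slide":[-0.002,0,0],"twist":[0,0,0]},{"slide":[0,0,0],"twist":[0,0,0]}]';python3 -m pendant '[{"slide":[-0.002,0,0],"twist":[0,0,0]},{"slide":[0,0,0],"twist":[0,0,0]}]'; python3 - <<'E'
from h import *
S,D=camera_params('scene'),camera_params('side');capture('scene');capture('side')
for n,P in(('scene',S),('side',D)):print([(round(d['score'],2),np.round(d['at'],1),ray(P,d['at'],.137)[:2].round(4)) for d in spot_point(n,'post')], proj(P,np.array([.6136,-.0677,.137])))
E
```

```text
t: 20.4
ee_pos: [0.5996, -0.0641, 0.1107]
eef_rot: [-0.242, -3.129, -0.0]
wrist_force: [-14.1, 1.5, 6.6]
finger_gap: 0.0001
finger_force: 7.3
t: 20.6
ee_pos: [0.6, -0.0642, 0.1105]
eef_rot: [-0.242, -3.125, -0.0]
wrist_force: [-30.8, 2.3, 14.2]
finger_gap: 0.0002
finger_force: 15.6
[(0.79, array([162.5, 205.3]), array([ 0.7278, -0.3032])), (0.72, array([267. , 206.5]), array([ 0.6057, -0.0769]))] [268.64144057 209.18992423]
[(0.85, array([382.4, 234.5]), array([ 0.7403, -0.2763])), (0.67, array([293.6, 190. ]), array([ 0.6131, -0.074 ]))] [293.2480208  188.72470111]
```

The lever is hard on its stop, at 31 N with no further motion, and the post is where a shut lever puts it. I back off and look.

```bash
python3 -m pendant '[{"slide":[0.006,0,0],"twist":[0,0,0]},{"slide":[0.02,0,0],"twist":[0,0,0]},{"slide":[0.03,0,0],"twist":[0,0,0]},{"slide":[0,0,-0.03],"twist":[0,0,0]},{"slide":[0,0,-0.04],"twist":[0,0,0]},{"slide":[0,0,-0.03],"twist":[0,0,0]},{"slide":[0,0,0],"twist":[0,0,0]},{"slide":[0,0,0],"twist":[0,0,0]}]'
python3 - <<'E'
from h import *
import cv2
im=capture('side');a=capture('scene')
cv2.imwrite('pics/s5.png',np.hstack([cv2.resize(im[130:260,220:350],(400,400)),cv2.resize(a[180:310,220:350],(400,400))])[:,:,::-1])
E
```

```text
t: 21.6
ee_pos: [0.5475, -0.056, 0.211]
eef_rot: [0.242, 3.131, -0.0]
wrist_force: [1.3, -0.2, -0.0]
finger_gap: -0.0003
finger_force: 0.0
```

View pics/s5.png

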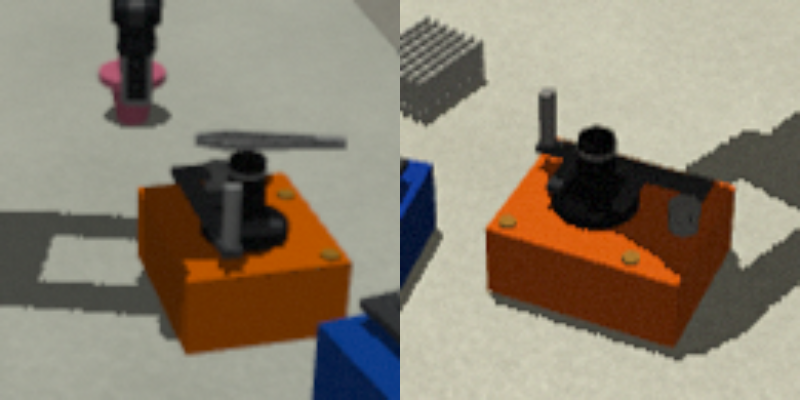

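The crops show the fork shut over the flange, its post at crop (232,215) in the side view and (547,118) in the scene view. The plug is upright and home, and the robot is clear.

```bash
python3 -c "
from plant import *
print(finish_job())"
```

```text
the job is handed in; nothing more can be done
None
```

The black carrier is pressed home in the orange holder, the keeper lever is shut against its stop over the flange, no bystander was touched, and the job was handed in at about 22 s.

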